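# Clamp a pipe blank in the carving jig

## Robot

A 6-joint arm with a two-finger parallel gripper is mounted at the origin on the work surface. World frame = base frame: x ahead of the robot, y to its left, z up, the work surface at z = 0. Lengths are in m, angles in degrees, forces in N, time in s.
With the tool pointing down it reaches from about 0.375 to 0.9 m from the base axis. Payload 3.1 kg.
Tool frame: the origin (TCP) lies between the finger pads, 19 mm behind the fingertips; this is the grasp point; z points along the fingers, y is the line along which they close (so a half turn about z gives the same grasp; the last joint's range is limited). The gripper opens to 85 mm and grips with 20 to 120 N. Pads are 22 mm wide; open, the fingers measure 114 mm over their backs; the gripper's body (76 mm by 85 mm) begins 54 mm behind the grasp point. The pads swing forward as they close: fully open they stand 13 mm farther back than shut.
Start: joints at [64.601, 30.224, 82.088, -0, 67.689, -10.227], TCP at [0.164, 0.603, 0.25] pointing down, gripper open.
Joint ranges: [-176.69, 176.69], [-43.24, 126.21], [12.49, 139.97], [-82, 262], [0, 151.66], [-163.58, 163.58]. Speed limits (degrees/s): [159.86, 159.86, 180, 180, 180, 180].

## Interface

Orientations are given as a 3x3 rotation matrix whose columns are the frame's x, y, z axes.
In Python, from bench import telemetry, eyes, job gives the robot as it stands.
- The arm moves only by the tool jog_arm, never from a script. Its argument "motion" is one flat list of numbers, 5 for each row, row after row: the finger opening in cm, from 0 to 8.54, then the shift along the world's x, y, z in cm, then the turn about the world's z in degrees. In form: [hand, tx, ty, tz, yaw, hand, tx, ty, tz, yaw, ...]. A call has exactly 8 rows; each row is the pose to reach, as a shift and turn from the pose commanded when the call began; what a row does not reach only later rows make up. A row lasts 1/10 s, in which the tool goes at most 50 mm and 8.59 degrees, less where a joint would pass 70% of its speed; a pose out of reach is approached as far as the arm can. A call with a gripper value outside its range is refused whole. The fingers move at their own pace and stop on an object; "grip_force" is the grip in N (left out, the last holds). Time passes only in rows, so rows that repeat a pose let the fingers close, or fill a call up. It gives the time, the measured TCP pose, the force, the opening and the grip force at its end, in the units of the state.
- telemetry.sense(): the state, without advancing time (a new reading comes with each control period).
- eyes.camera(name): name is "scene" or "top" or "wrist"; returns the picture (384x512x3 uint8, blue, green, red); there is no depth.
- eyes.camera_info(name): a dict with "intrinsics" (3x3 intrinsics, pixels), "R" (3x3) and "t" (3): a world point X has camera coordinates R X + t; the wrist camera has in their place "mount" (4x4, takes a point from camera to tool coordinates, whose origin is the TCP and whose axes are the flange's). Camera axes: x right, y down, z forward; pixel columns grow to the right and rows downward; lengths in m; the calibration is good to about 2 mm. A picture is of the moment at which its call begins: read the wrist's pose just before it. camera_info takes no time and is no camera call.
- job.finish_job(): hands the job in; it is judged then, once.
The state is a dict: "time": time; "q": joint angles; "joint_velocities": joint speeds; "effort": joint torques, N m; "eef_pos": TCP position; "tool_rot": TCP orientation; "contact_force": force on the tool from outside, world axes, zero at the start; "ft_torque": the same for the moment, N m; "gripper_width": opening from 0.0 (shut) to 1.0 (fully open); "grip_force": force on a finger pad.
Only numpy, scipy, OpenCV 4.12 (cv2) and the standard library are available. Lean on these libraries where they do the work, as an engineer would, in place of code of your own. Each camera call takes 0.05 s, during which the arm holds its last target. There are 200 camera calls.

## Task

Take the white pipe blank out of the sloping rack, lay it gently in the wooden cradle of the carving jig clear of the red end stop, then push it along the cradle until it bears gently but definitely (about 10 N) against the stop. Then swing the open clamp arm over by its orange bar and press it down so that its rubber pad grips the pipe firmly (10 to 15 N of push on the bar), and let go, leaving pipe against the stop and clamp down. Do not ram the pipe or the clamp, and leave the blue pipe and everything else on the bench where it is.

Things in the scene. Friction and masses are not known exactly. Their poses are not given: they have to be found in the camera images.
- tube: white closed pipe blank with brass bands, a cylinder 56 mm across, 150 mm long, 0.18 to 0.33 kg. Origin at the middle of its axis, x along it. It starts sloping 30 degrees in a rack channel, low end (-x) to the robot. The two rails under it (in rack and cradle) reach up to 17 mm below its axis and 27 mm out sideways: grip with the TCP about 6 mm on the near side of the axis
- blue_tube: blue pipe with yellow bands, same size and origin as the white one, in the rack's other channel, 124 mm beside it; leave it alone
- rack: fixed wooden stock rack, 170 x 220 mm, on the robot's left or right, the jig on the other side; origin under its centre; x points horizontally from the channels' low end to the high end. Channels at y = +62 and -62 mm; the white pipe lies in either, its middle 95 mm above the table. A lip no higher than the pipe's axis closes each low end
- jig: fixed carving jig on a wooden base 190 x 250 x 18 mm; origin on the table under the middle of the cradle; y runs along the cradle towards the red end stop, x from the cradle to the clamp hinge (away from the robot)
- cradle (a point): middle of the cradle on the line where a seated pipe's axis lies, 68 mm above the table; axes as the jig's. Rails run 115 mm either way along y. Two green hinge posts stand 89 mm in +x of this point, up to 118 mm above the table
- stop_face (a point): centre of the red end stop's face at the height of the pipe's axis; axes as the jig's. The stop is 64 mm wide, its top 76 mm above the table; the face looks along -y, 80 to 110 mm in +y of the cradle's middle. Rigid: over 30 N of the pipe on it is too much. With the pipe home its middle is 75 mm in -y of this point
- clamp (a joint): angle of the clamp arm (rad): 0 = closed, level, its pad just touching a seated pipe; starts open at 1.6 to 1.8, upright and leaning slightly away from the cradle; stays at any angle by hinge friction (0.7 N m, 4 N at the bar). A push of 10 to 15 N on the closed bar gives about 12 to 25 N at the pad; over 60 N at the pad would crush the pipe
- clamp_hinge (a point): point on the clamp's hinge axis at the arm's middle, 108 mm above the table, 100 mm in +x of the cradle's middle; the axis is the jig's y axis
- clamp_bar (a point): middle of the orange round cross bar, 14 mm thick, 150 mm long, parallel to the hinge axis and 172 mm from it (6 mm above the hinge's level when closed: then 72 mm in -x of the cradle's middle, 114 mm above the table). The arm, 24 x 12 mm, joins it in the middle; the bar is free 12 to 75 mm either side. A rubber pad stands 12 mm out of the arm's underside 100 mm from the hinge
- engraver: yellow cordless hand engraver lying on the table, 130 mm long, 42 mm thick; origin under its middle; bystander, leave alone
- paint_jar: paint jar with a red cap, 64 mm across, 75 mm tall; origin at the centre of its underside; bystander, leave alone
- brush_cup: blue ceramic cup, 80 mm across, 90 mm tall; origin at the centre of its underside; bystander, leave alone
- varnish: bare metal can, 60 mm across, 130 mm tall; origin at the centre of its underside; bystander, leave alone
- brush: paint brush lying on the table; origin under its middle; bystander, leave alone
- screwdriver: screwdriver lying on the table; origin under its middle; bystander, leave alone

How it is judged:
By the outcome, as a careful person would: the job done as asked, in the order asked, and still so for the second after the job is handed in, with the robot touching nothing.
It also fails if it takes over 72 s, if anything falls off the work surface, if the arm or the gripper's body presses on something with over 40 N, if the wrist force passes 120 N, or if a joint passes its speed limit or range.

## Working session

There is one attempt and no reset: what is moved stays moved. The work goes in short steps, Python scripts to look and compute and a tool call to move; the robot and the scene stay as the last step left them, time stands still between calls to the robot, and variables do not carry over. Pictures are saved under pics/ and viewed, at most 11 in all, crops included, and the job is handed in when it is done.

Besides the shell and the picture viewer there is one more tool, called after ">>>" as name(argument=value, ...) on one line, values as JSON. jog_arm: Moves the arm, as the interface text tells. Its arguments: {"type":"object","properties":{"motion":{"type":"array","items":{"type":"number"}},"grip_force":{"type":"number"}},"required":["motion"]}

```bash
mkdir -p pics; python3 - <<'E'
from bench import telemetry, eyes
import cv2,json,numpy as np
s=telemetry.sense();print(s['time'],s['eef_pos'],np.round(s['tool_rot'],3).tolist(),s['gripper_width'])
for n in('scene','top'):
    cv2.imwrite(f'pics/{n}0.png',cv2.resize(eyes.camera(n),(800,600),interpolation=cv2.INTER_CUBIC))
    i=eyes.camera_info(n);print(n,{k:np.round(v,4).tolist() for k,v in i.items() if k!='name'})
print(np.round(eyes.camera_info('wrist')['mount'],4).tolist())
E
```

```text
0.0 [0.16323859 0.60259837 0.2490182 ] [[-0.965, 0.262, -0.001], [0.262, 0.965, -0.002], [0.0, -0.002, -1.0]] 0.9994905517731796
scene {'intrinsics': [[435.2882, 0.0, 264.5329], [0.0, 435.2882, 189.5622], [0.0, 0.0, 1.0]], 'R': [[0.0864, 0.9961, 0.0191], [0.6443, -0.0413, -0.7637], [-0.7599, 0.0783, -0.6453]], 't': [-0.0275, -0.2923, 1.7753]}
top {'intrinsics': [[418.7492, 0.0, 257.6681], [0.0, 418.7492, 193.1625], [0.0, 0.0, 1.0]], 'R': [[-0.0054, -1.0, 0.0002], [-0.9983, 0.0054, -0.0586], [0.0586, -0.0005, -0.9983]], 't': [-0.0047, 0.5669, 1.2934]}
[[0.0008, -0.9596, -0.2814, 0.0719], [1.0, 0.0004, 0.0015, 0.0011], [-0.0013, -0.2814, 0.9596, -0.1245], [0.0, 0.0, 0.0, 1.0]]
```

View pics/scene0.png

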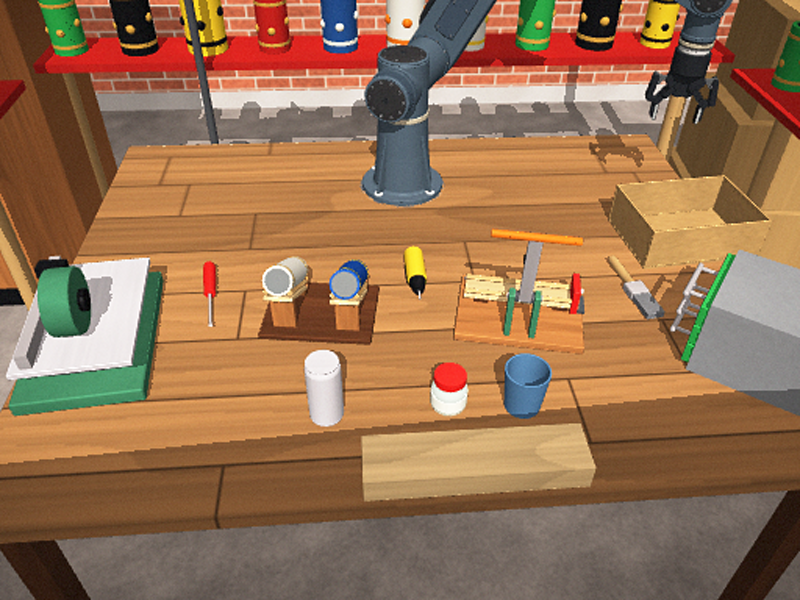

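View pics/top0.png

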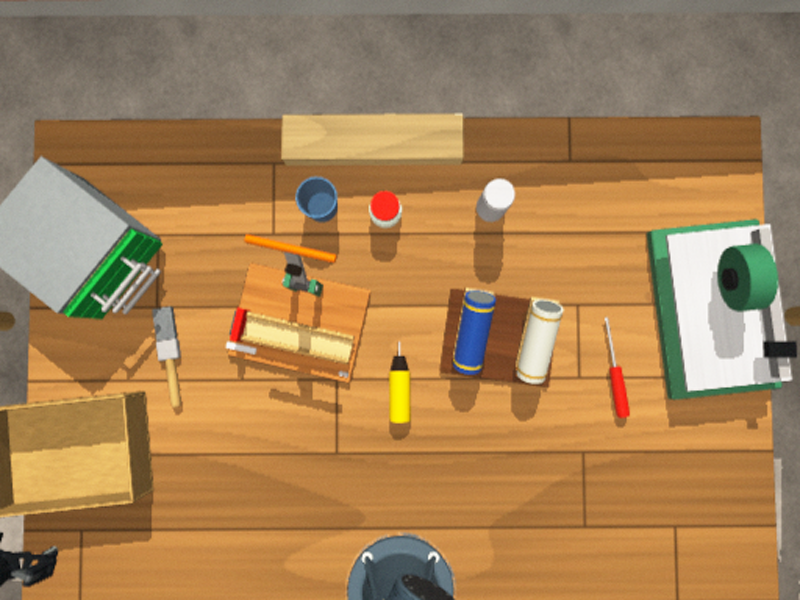

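Scene overview: the white pipe is in the robot's-right rack channel (top picture about (540,340)/800), the blue one left of it. The jig is on the robot's left, with the stop at its left end (240,325) and the bar at (290,248). Next I enlarge these.

```bash
python3 - <<'E'
import cv2
from bench import eyes
t=eyes.camera('top')
def crop(im,x,y,w,h,k):
    c=cv2.resize(im[y:y+h,x:x+w],None,fx=k,fy=k,interpolation=cv2.INTER_CUBIC)
    for i in range(0,w,10): 
        cv2.line(c,(i*k,0),(i*k,8 if i%50 else 16),(0,0,0),1)
        if i%20==0: cv2.putText(c,str(x+i),(i*k+2,18),0,.4,(255,255,255),1)
    for j in range(0,h,10):
        cv2.line(c,(0,j*k),(8,j*k),(0,0,0),1)
        if j%20==0: cv2.putText(c,str(y+j),(10,j*k+4),0,.4,(255,255,255),1)
    return c
cv2.imwrite('pics/c_jig.png',crop(t,140,145,100,100,6))
cv2.imwrite('pics/c_rack.png',crop(t,275,178,95,75,8))
E
```

```text
(no output)
```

View pics/c_jig.png

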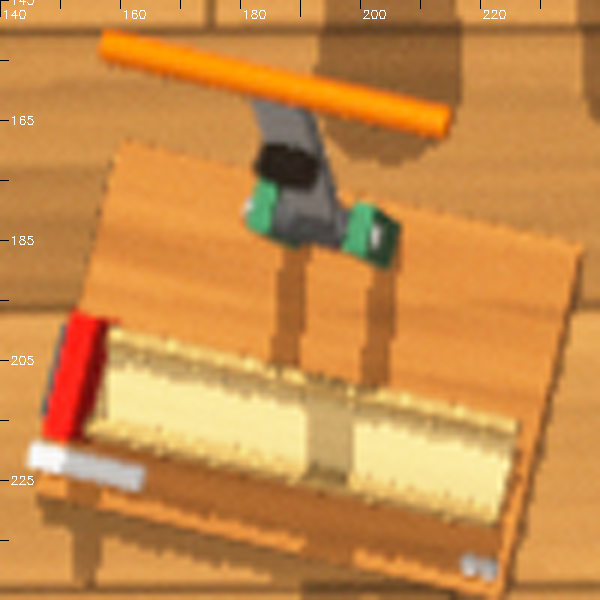

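View pics/c_rack.png

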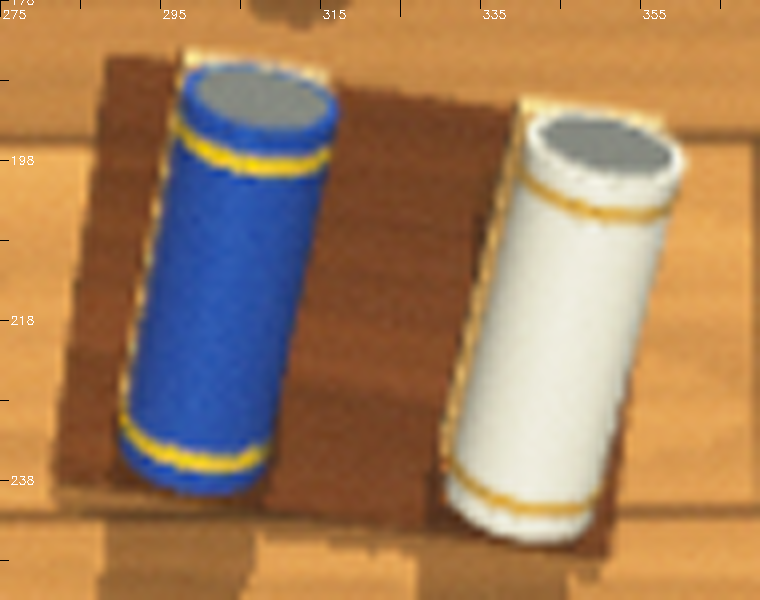

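The crops show the white pipe with its high face centred at native (350.6,196) and low rim at (341,246). The jig base corners are at (160,169), (237,186), (223,244) and (147,227), and the bar ends at (157.5,152.5) and (214.5,165.3). The rail right end is at (226,216)–(223,232).

```bash
cat > h.py <<'E'
import numpy as np,cv2
from bench import eyes,telemetry
from scipy.optimize import least_squares,minimize
def cam(n):
    i=eyes.camera_info(n);K=np.array(i['intrinsics'])
    if n=='wrist':
        s=telemetry.sense();M=np.array(i['mount']);Rt=np.array(s['tool_rot']);
        R=(Rt@M[:3,:3]);c=np.array(s['eef_pos'])+Rt@M[:3,3]
        return K,R.T,-R.T@c
    return K,np.array(i['R']),np.array(i['t'])
def proj(C,X):
    K,R,t=C;p=(np.atleast_2d(X)@R.T+t)@K.T;return p[:,:2]/p[:,2:]
def onz(C,uv,z):
    K,R,t=C;d=R.T@np.linalg.solve(K,[uv[0],uv[1],1]);c=-R.T@t;return c+d*(z-c[2])/d[2]
def rz(a):c,s=np.cos(a),np.sin(a);return np.array([[c,-s,0],[s,c,0],[0,0,1.]])
E
python3 - <<'E'
from h import *
C=cam('top');im=eyes.camera('top');hsv=cv2.cvtColor(im,cv2.COLOR_BGR2HSV)
def cyl(x,y,a,el=np.pi/6,z=.095):
    ax=rz(a)@[np.cos(el),0,np.sin(el)];u=np.array([-np.sin(a),np.cos(a),0]);w=np.cross(ax,u)
    th=np.linspace(0,2*np.pi,40)
    ring=.028*(np.outer(np.cos(th),u)+np.outer(np.sin(th),w))
    return np.vstack([[x,y,z]+.075*s*ax+ring for s in(1,-1)])
for nm,box in(('white',(325,188,365,250)),('blue',(285,183,320,242))):
    m=np.zeros(im.shape[:2],np.uint8);x0,y0,x1,y1=box
    S,V,H=hsv[...,1],hsv[...,2],hsv[...,0]
    mm=((S<70)&(V>90)) if nm=='white' else (((H>100)&(H<130)&(S>100))|((S<70)&(V>90)))
    m[y0:y1,x0:x1]=mm[y0:y1,x0:x1]
    n,l,st,_=cv2.connectedComponentsWithStats(cv2.morphologyEx(m,cv2.MORPH_CLOSE,np.ones((7,7))))
    k=1+st[1:,4].argmax();m=(l==k).astype(np.uint8)
    big=cv2.resize(m*255,None,fx=4,fy=4,interpolation=cv2.INTER_LINEAR)>127
    def cost(p):
        h=cv2.convexHull((proj(C,cyl(*p))*4+1.5).astype(np.float32)).round().astype(np.int32)
        r=np.zeros(big.shape,np.uint8);cv2.fillConvexPoly(r,h,1);return (r.astype(bool)^big).sum()/big.sum()
    g=onz(C,(346,221) if nm=='white' else(304,212),.095)
    best=min((minimize(cost,[g[0],g[1],a],method='Nelder-Mead',options=dict(initial_simplex=[[g[0],g[1],a],[g[0]+.02,g[1],a],[g[0],g[1]+.02,a],[g[0],g[1],a+.15]])) for a in(-.2,0,.2)),key=lambda r:r.fun)
    print(nm,st[k],best.x,np.degrees(best.x[2]),best.fun)
# jig
for uv in [(160,168.8),(236.7,185.8),(223.3,244.5),(146.7,227.5)]:print('base',onz(C,uv,.018))
for uv in [(226.3,215.8),(222.8,232.2),(158,199.5),(153.5,217)]:print('rail',onz(C,uv,.051))
for uv in [(157.8,198),(152.5,218),(151.5,197.2),(147.5,217.8)]:print('stop',onz(C,uv,.076))
e=[onz(C,u,.278) for u in[(157.5,152.5),(214.5,165.3)]];print('bar',e,np.linalg.norm(e[0]-e[1]))
Cs=cam('scene')
for u in[(314,149),(372,155)]:print('bar scene',onz(Cs,u,.278))
E
```

```text
white [331 192  30  54 984] [ 0.48653312 -0.26219956 -0.14758979] -8.456272071110915 0.057115628970775094
blue [290 186  28  54 989] [ 0.50480319 -0.13892991 -0.13627522] -7.807994958334434 0.04039190897597977
base [0.6450076  0.29805528 0.018     ]
base [0.59025278 0.05768596 0.018     ]
base [0.40784409 0.09971593 0.018     ]
base [0.46172214 0.33790102 0.018     ]
rail [0.49654664 0.08785563 0.051     ]
rail [0.44699096 0.0985099  0.051     ]
rail [0.54720895 0.29565828 0.051     ]
rail [0.49410738 0.30886516 0.051     ]
stop [0.550571   0.29034948 0.076     ]
stop [0.49107327 0.30561048 0.076     ]
stop [0.55306308 0.30917135 0.076     ]
stop [0.49174816 0.32049473 0.076     ]
bar [array([0.65545638, 0.24395736, 0.278     ]), array([0.62227625, 0.10045033, 0.278     ])] 0.14729286235748293
bar scene [0.62628419 0.09656347 0.278     ]
bar scene [0.66153398 0.24048982 0.278     ]
```

Both pipes fit well: the white pipe's middle is at (0.4865,-0.262) with rack yaw -8.4°, and the channel spacing comes out at 124.6 mm against 124 given. The jig yaw is about -12.9°, the cradle is at (0.4975,0.205) and the stop face about 95 mm along. Now I move to above the rack.

>>> jog_arm(motion=[8.5, 25.6, -30, 5, 7, 8.5, 25.6, -30, 5, 7, 8.5, 25.6, -30, 5, 7, 8.5, 25.6, -30, 5, 7, 8.5, 25.6, -30, 5, 7, 8.5, 25.6, -30, 5, 7, 8.5, 25.6, -30, 5, 7, 8.5, 25.6, -30, 5, 7], grip_force=30)

```text
time: 1.0
eef_pos: [0.4206, 0.3014, 0.3003]
tool_rot: [[-0.99, 0.142, 0.0], [0.142, 0.99, 0.0], [-0.0, 0.0, -1.0]]
contact_force: [0.2, 0.5, 0.2]
gripper_width: 0.994
grip_force: 0.0
```

>>> jog_arm(motion=[8.5, 6.6, -56, -5, 0, 8.5, 6.6, -56, -5, 0, 8.5, 6.6, -56, -5, 0, 8.5, 6.6, -56, -5, 0, 8.5, 6.6, -56, -5, 0, 8.5, 6.6, -56, -5, 0, 8.5, 6.6, -56, -5, 0, 8.5, 6.6, -56, -5, 0])

```text
time: 1.8
eef_pos: [0.466, -0.0945, 0.2646]
tool_rot: [[-0.99, 0.142, 0.0], [0.142, 0.99, 0.0], [-0.0, 0.0, -1.0]]
contact_force: [1.0, 0.9, 0.4]
gripper_width: 0.998
grip_force: 0.0
```

>>> jog_arm(motion=[8.5, 2, -16.6, -4, 0, 8.5, 2, -16.6, -4, 0, 8.5, 2, -16.6, -4, 0, 8.5, 2, -16.6, -4, 0, 8.5, 2, -16.6, -4, 0, 8.5, 2, -16.6, -4, 0, 8.5, 2, -16.6, -4, 0, 8.5, 2, -16.6, -4, 0])

```text
time: 2.6
eef_pos: [0.4862, -0.2567, 0.2252]
tool_rot: [[-0.99, 0.14, 0.0], [0.14, 0.99, 0.0], [-0.0, 0.0, -1.0]]
contact_force: [0.4, -0.0, 0.4]
gripper_width: 1.0
grip_force: 0.0
```

```bash
python3 - <<'E'
from h import *
C=cam('wrist');im=eyes.camera('wrist');print(telemetry.sense()['eef_pos'])
a=np.radians(-8.4);c=np.array([.4865,-.262,.095]);ax=rz(a)@[np.cos(np.pi/6),0,.5]
u=np.array([-np.sin(a),np.cos(a),0]);w=np.cross(ax,u);th=np.linspace(0,2*np.pi,60)
for s in(-1,1):
    p=proj(C,c+.075*s*ax+.028*(np.outer(np.cos(th),u)+np.outer(np.sin(th),w)))
    cv2.polylines(im,[p.round().astype(np.int32)],True,(0,255,0),1)
p=proj(C,np.array([c+.07*s*ax+.028*k*u for k in(-1,1) for s in(-1,1)])).round().astype(int)
print(p.tolist())
for i in(0,2):cv2.line(im,p[i].tolist(),p[i+1].tolist(),(0,0,255),1)
cv2.imwrite('pics/w1.png',cv2.resize(im,(800,600)))
E
```

```text
[ 0.48624489 -0.25693441  0.22520174]
[[223, 123], [218, 265], [278, 123], [280, 266]]
```

View pics/w1.png

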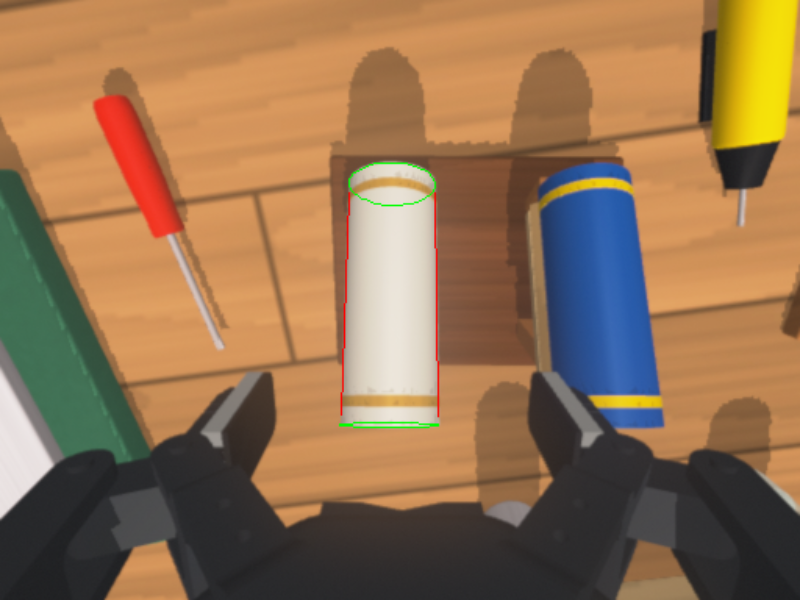

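The wrist picture shows the projected model lying exactly on the white pipe (from (390,185) to (390,425)). Descending now.

>>> jog_arm(motion=[8.5, 0, -0.5, -3, 0, 8.5, 0, -0.5, -6, 0, 8.5, 0, -0.5, -8, 0, 8.5, 0, -0.5, -9.5, 0, 8.5, 0, -0.5, -10.5, 0, 8.5, 0, -0.5, -11.3, 0, 8.5, 0, -0.5, -12, 0, 8.5, 0, -0.5, -12.3, 0])

```text
time: 3.45
eef_pos: [0.4863, -0.2634, 0.1015]
tool_rot: [[-0.99, 0.142, 0.0], [0.142, 0.99, -0.0], [-0.0, -0.0, -1.0]]
contact_force: [0.2, 0.5, -0.2]
gripper_width: 0.998
grip_force: 0.0
```

>>> jog_arm(motion=[6.5, 0, 0.1, 0, 0, 5.8, 0, 0.1, 0, 0, 5, 0, 0.1, 0, 0, 4.5, 0, 0.1, 0, 0, 4.5, 0, 0.1, 0, 0, 4.5, 0, 0.1, 0, 0, 4.5, 0, 0.1, 0, 0, 4.5, 0, 0.1, 0, 0], grip_force=30)

```text
time: 4.25
eef_pos: [0.4863, -0.2632, 0.1025]
tool_rot: [[-0.99, 0.142, 0.001], [0.142, 0.99, -0.001], [-0.001, -0.001, -1.0]]
contact_force: [-1.9, -2.2, 5.7]
gripper_width: 0.645
grip_force: 32.3
```

>>> jog_arm(motion=[4.5, 0, 0, 0.5, 0, 4.5, 0, 0, 1, 0, 4.5, 0, 0, 2, 0, 4.5, 0, 0, 4, 0, 4.5, 0, 0, 7, 0, 4.5, 0, 0, 10, 0, 4.5, 0, 0, 13, 0, 4.5, 0, 0, 15, 0])

```text
time: 5.05
eef_pos: [0.4867, -0.2625, 0.2544]
tool_rot: [[-0.99, 0.142, 0.003], [0.142, 0.99, -0.002], [-0.003, -0.001, -1.0]]
contact_force: [-0.4, -0.6, -2.0]
gripper_width: 0.645
grip_force: 32.3
```

>>> jog_arm(motion=[4.5, 0, 2, 0.5, -4, 4.5, 0, 5.5, 0.5, -11, 4.5, 0, 9.5, 0.5, -19, 4.5, 0, 13.5, 0.5, -27, 4.5, 0, 17.5, 0.5, -35, 4.5, 0, 21.5, 0.5, -43, 4.5, 0, 25.5, 0.5, -51, 4.5, 0, 29.5, 0.5, -59, 4.5])

```text
validation failed for argument at $.mo...
```

>>> jog_arm(motion=[4.5, 0.2, 4, -0.5, -8, 4.5, 0.4, 7.5, -1.5, -16, 4.5, 0.4, 10.5, -3, -23, 4.5, 0.4, 12.5, -4.5, -29, 4.5, 0.4, 13.8, -6, -33.5, 4.5, 0.4, 14.3, -7, -35.7, 4.5, 0.4, 14.3, -7, -35.7, 4.5, 0.4, 14.3, -7, -35.7])

```text
time: 5.85
eef_pos: [0.4904, -0.1195, 0.1821]
tool_rot: [[-0.722, 0.692, 0.0], [0.692, 0.722, -0.0], [-0.001, 0.0, -1.0]]
contact_force: [0.7, -0.4, -0.9]
gripper_width: 0.639
grip_force: 32.3
```

The first call was refused for a stray number and the second one ran on its own. By my geometry the held pipe still cleared the blue one by about 24 mm, and the contact force shows nothing. I'll rise straight up before carrying on.

>>> jog_arm(motion=[4.5, 0, 0, 3, 0, 4.5, 0, 0, 6, 0, 4.5, 0, 1, 7, -6, 4.5, 0, 4, 7, -14, 4.5, 0, 8, 7, -22, 4.5, 0, 12, 7, -30, 4.5, 0, 16, 7, -38, 4.5, 0, 20, 7, -46])

```text
time: 6.65
eef_pos: [0.4907, 0.0805, 0.2529]
tool_rot: [[0.001, 1.0, 0.002], [1.0, -0.001, -0.0], [-0.0, 0.002, -1.0]]
contact_force: [0.5, 0.5, -2.3]
gripper_width: 0.644
grip_force: 33.1
```

>>> jog_arm(motion=[4.5, 0, 3, -1, -5, 4.5, 0, 6, -3, -10, 4.5, 0, 8.5, -5, -12.9, 4.5, 0, 9.5, -7, -12.9, 4.5, 0, 9.6, -8, -12.9, 4.5, 0, 9.6, -8.5, -12.9, 4.5, 0, 9.6, -8.5, -12.9, 4.5, 0, 9.6, -8.5, -12.9])

```text
time: 7.45
eef_pos: [0.4911, 0.1749, 0.1675]
tool_rot: [[0.219, 0.976, 0.002], [0.976, -0.219, 0.0], [0.0, 0.002, -1.0]]
contact_force: [0.7, 0.3, -2.0]
gripper_width: 0.643
grip_force: 33.1
```

```bash
python3 - <<'E'
from h import *
C=cam('wrist');im=eyes.camera('wrist');s=telemetry.sense();print(s['eef_pos'],np.round(s['tool_rot'],3).tolist())
t=eyes.camera('top')
J=rz(np.radians(-12.9));c=np.array([.4975,.2053,0])
P=lambda x,y,z:c+J@[x/1e3,y/1e3,z/1e3]
L=[(P(sx*27,-115,51),P(sx*27,94,51)) for sx in(-1,1)]+[(P(-32,95,76),P(32,95,76))]
for I,CC in((im,C),(t,cam('top'))):
  for a,b in L:
    p=proj(CC,np.array([a,b])).round().astype(int);cv2.line(I,p[0].tolist(),p[1].tolist(),(0,0,255),1)
o=np.hstack([cv2.resize(im,(420,315)),cv2.resize(t[145:245,140:260],(378,315),interpolation=cv2.INTER_CUBIC)])
cv2.imwrite('pics/w2.png',o)
E
```

```text
[0.49107377 0.17495043 0.16760508] [[0.219, 0.976, 0.002], [0.976, -0.219, 0.0], [0.001, 0.002, -1.0]]
```

View pics/w2.png

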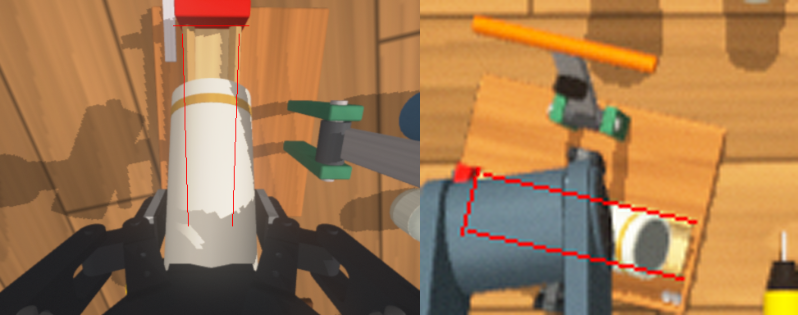

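The wrist view shows the pipe lined up over the rails (rails at columns 181–243, model lines within 1–3 px) with its front end well clear of the red stop (row 25). Lowering.

>>> jog_arm(motion=[4.5, 0, 0, -1.5, 0, 4.5, 0, 0, -3, 0, 4.5, 0, 0, -3.8, 0, 4.5, 0, 0, -4.3, 0, 4.5, 0, 0, -4.6, 0, 4.5, 0, 0, -4.8, 0, 4.5, 0, 0, -5, 0, 4.5, 0, 0, -5, 0], grip_force=20)

```text
time: 8.35
eef_pos: [0.4903, 0.1757, 0.1168]
tool_rot: [[0.218, 0.976, 0.0], [0.976, -0.218, 0.0], [0.0, 0.0, -1.0]]
contact_force: [-0.1, -0.1, -2.4]
gripper_width: 0.643
grip_force: 33.2
```

>>> jog_arm(motion=[4.5, 0, 0, -0.2, 0, 4.5, 0, 0, -0.4, 0, 4.5, 0, 0, -0.6, 0, 4.5, 0, 0, -0.8, 0, 4.5, 0, 0, -1.0, 0, 4.5, 0, 0, -1.1, 0, 4.5, 0, 0, -1.2, 0, 4.5, 0, 0, -1.2, 0])

```text
time: 9.15
eef_pos: [0.4912, 0.1741, 0.106]
tool_rot: [[0.217, 0.976, 0.002], [0.976, -0.217, -0.002], [-0.002, 0.003, -1.0]]
contact_force: [-1.1, -7.4, 10.4]
gripper_width: 0.642
grip_force: 34.3
```

Contact at the low end works against the pivot through rail friction. I'll lift off, shift 2 cm toward the stop, then lower while moving back, so the rim rolls rather than sliding forward.

>>> jog_arm(motion=[4.5, 0, 0, 0.6, 0, 4.5, 0, 0, 1.3, 0, 4.5, 0.2, 0.8, 1.3, 0, 4.5, 0.4, 1.7, 1.3, 0, 4.5, 0.4, 2, 1.3, 0, 4.5, 0.4, 2, 1.3, 0, 4.5, 0.4, 2, 1.3, 0, 4.5, 0.4, 2, 1.3, 0], grip_force=20)

```text
time: 9.95
eef_pos: [0.4939, 0.1956, 0.1174]
tool_rot: [[0.218, 0.976, -0.001], [0.976, -0.218, -0.0], [-0.0, -0.001, -1.0]]
contact_force: [-0.3, 0.7, -2.1]
gripper_width: 0.645
grip_force: 33.3
```

>>> jog_arm(motion=[4.5, 0, 0, -0.4, 0, 4.5, 0, 0, -0.8, 0, 4.5, 0, -0.2, -1.1, 0, 4.5, -0.1, -0.5, -1.4, 0, 4.5, -0.2, -0.8, -1.7, 0, 4.5, -0.2, -1.1, -2.0, 0, 4.5, -0.3, -1.4, -2.3, 0, 4.5, -0.3, -1.4, -2.3, 0])

```text
time: 10.75
eef_pos: [0.492, 0.181, 0.0945]
tool_rot: [[0.219, 0.976, 0.001], [0.976, -0.219, -0.0], [0.0, 0.001, -1.0]]
contact_force: [3.9, -0.9, 0.9]
gripper_width: 0.639
grip_force: 34.1
```

>>> jog_arm(motion=[4.5, 0, -0.2, -0.3, 0, 4.5, 0, -0.4, -0.6, 0, 4.5, 0, -0.6, -0.9, 0, 4.5, 0, -0.7, -1.1, 0, 4.5, 0, -0.8, -1.3, 0, 4.5, 0, -0.8, -1.45, 0, 4.5, 0, -0.8, -1.6, 0, 4.5, 0, -0.8, -1.6, 0])

```text
time: 11.55
eef_pos: [0.4906, 0.1729, 0.0784]
tool_rot: [[0.217, 0.976, -0.002], [0.976, -0.217, -0.001], [-0.002, -0.001, -1.0]]
contact_force: [1.3, -5.0, 3.2]
gripper_width: 0.642
grip_force: 34.2
```

>>> jog_arm(motion=[4.5, 0, -0.1, -0.1, 0, 4.5, -0.1, -0.2, -0.2, 0, 4.5, -0.1, -0.3, -0.3, 0, 4.5, -0.1, -0.3, -0.4, 0, 4.5, -0.1, -0.3, -0.4, 0, 4.5, -0.1, -0.3, -0.4, 0, 4.5, -0.1, -0.3, -0.4, 0, 4.5, -0.1, -0.3, -0.4, 0])

```text
time: 12.35
eef_pos: [0.4903, 0.1708, 0.0747]
tool_rot: [[0.218, 0.976, 0.0], [0.976, -0.218, 0.0], [0.0, 0.0, -1.0]]
contact_force: [2.6, 1.3, 1.0]
gripper_width: 0.639
grip_force: 33.8
```

```bash
python3 - <<'E'
from h import *
im=eyes.camera('wrist');sc=eyes.camera('scene');s=telemetry.sense();print(s['eef_pos'],s['contact_force'],s['ft_torque'])
o=np.hstack([cv2.resize(im,(420,315)),cv2.resize(sc[140:235,285:400],(380,315),interpolation=cv2.INTER_CUBIC)])
cv2.imwrite('pics/w3.png',o)
E
```

```text
[0.49027128 0.17081065 0.07469108] [1.52537041 1.93516441 0.91890504] [ 0.49536086 -0.40021152 -0.14278276]
```

View pics/w3.png

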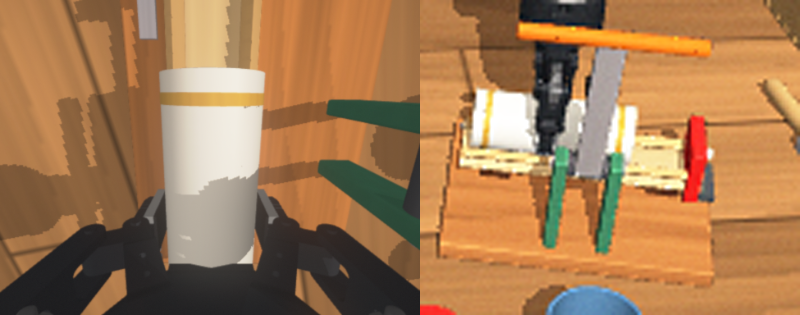

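The wrist and scene pictures show the pipe level between the rails, its front end about 60 mm short of the red stop. The height matches seated (67–68 mm axis). Release.

>>> jog_arm(motion=[5.6, 0, 0, 0, 0, 5.8, 0, 0, 0, 0, 6.2, 0, 0, 0, 0, 6.6, 0, 0, 0, 0, 7, 0, 0, 0, 0, 7.5, 0, 0, 0, 0, 7.5, 0, 0, 0, 0, 7.5, 0, 0, 0, 0])

```text
time: 13.25
eef_pos: [0.4902, 0.1707, 0.0747]
tool_rot: [[0.218, 0.976, -0.0], [0.976, -0.218, -0.0], [-0.0, -0.0, -1.0]]
contact_force: [0.8, -0.5, 0.1]
gripper_width: 0.879
grip_force: 0.0
```

>>> jog_arm(motion=[7.5, 0, 0, 2, 0, 7.5, 0, 0, 4.5, 0, 7.5, 0, 0, 6.5, 0, 4, -0.5, -2.5, 6.5, 0, 2, -1.2, -6, 6.5, 0, 0, -2.2, -9.9, 6.5, 0, 0, -2.2, -9.9, 6.5, 0, 0, -2.2, -9.9, 6.5, 0])

```text
time: 14.05
eef_pos: [0.4682, 0.071, 0.1398]
tool_rot: [[0.221, 0.975, 0.0], [0.975, -0.221, 0.0], [0.0, 0.0, -1.0]]
contact_force: [0.5, -0.0, 0.2]
gripper_width: 0.021
grip_force: 0.0
```

```bash
python3 - <<'E'
from h import *
C=cam('wrist');im=eyes.camera('wrist');s=telemetry.sense();print(s['eef_pos'],s['gripper_width'])
J=rz(np.radians(-12.9));c=np.array([.4975,.2053,0]);P=lambda x,y,z:c+J@[x/1e3,y/1e3,z/1e3]
for y in(-110,40):
  p=proj(C,np.array([P(28*np.cos(t),y,68+28*np.sin(t)) for t in np.linspace(0,6.3,40)])).round().astype(np.int32);cv2.polylines(im,[p],True,(0,255,0),1)
p=proj(C,np.array([P(-32,95,76),P(32,95,76)])).round().astype(int);cv2.line(im,p[0].tolist(),p[1].tolist(),(0,255,0),1)
cv2.imwrite('pics/w4.png',im)
E
```

```text
[0.46846949 0.07170038 0.13979644] 0.0021324665305798656
```

View pics/w4.png

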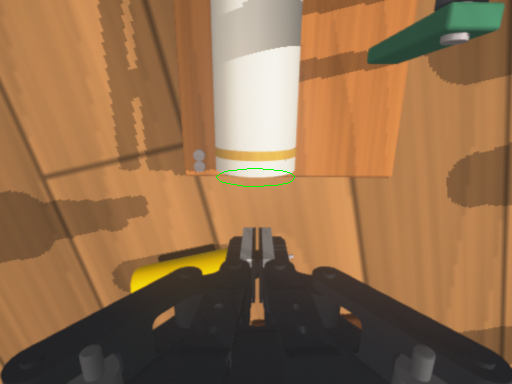

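The picture shows the pipe's rear end centred ahead of the shut fingers (bottom edge at row 177, columns 217–296), slightly ahead of my model. I'll go down behind it and push.

>>> jog_arm(motion=[0, 0, 0, -2, 0, 0, 0, 0, -4, 0, 0, 0, 0, -5.3, 0, 0, 0, 0, -6, 0, 0, 0.1, 0.4, -6, 0, 0, 0.2, 0.8, -6, 0, 0, 0.3, 1.2, -6, 0, 0, 0.3, 1.3, -6, 0])

```text
time: 14.9
eef_pos: [0.4719, 0.0853, 0.0803]
tool_rot: [[0.217, 0.976, 0.002], [0.976, -0.217, -0.0], [0.0, 0.002, -1.0]]
contact_force: [-0.3, 0.0, -0.6]
gripper_width: 0.001
grip_force: 0.0
```

>>> jog_arm(motion=[0, 0.1, 0.5, 0, 0, 0, 0.2, 0.9, 0, 0, 0, 0.3, 1.3, 0, 0, 0, 0.4, 1.7, 0, 0, 0, 0.5, 2.1, 0, 0, 0, 0.6, 2.5, 0, 0, 0, 0.7, 2.9, 0, 0, 0, 0.8, 3.3, 0, 0])

```text
time: 15.7
eef_pos: [0.4789, 0.1172, 0.08]
tool_rot: [[0.218, 0.976, -0.001], [0.976, -0.218, -0.001], [-0.001, -0.001, -1.0]]
contact_force: [-0.9, -5.3, 4.0]
gripper_width: 0.006
grip_force: 2.7
```

>>> jog_arm(motion=[0, 0.1, 0.3, 0, 0, 0, 0.1, 0.5, 0, 0, 0, 0.2, 0.7, 0, 0, 0, 0.2, 0.9, 0, 0, 0, 0.2, 1.1, 0, 0, 0, 0.3, 1.2, 0, 0, 0, 0.3, 1.3, 0, 0, 0, 0.3, 1.4, 0, 0])

```text
time: 16.5
eef_pos: [0.4825, 0.1316, 0.0798]
tool_rot: [[0.218, 0.976, 0.0], [0.976, -0.218, -0.0], [-0.0, 0.001, -1.0]]
contact_force: [-1.1, -4.1, 2.4]
gripper_width: -0.0
grip_force: 2.3
```

>>> jog_arm(motion=[0, 0, 0.1, 0, 0, 0, 0, 0.2, 0, 0, 0, 0.1, 0.3, 0, 0, 0, 0.1, 0.4, 0, 0, 0, 0.1, 0.5, 0, 0, 0, 0.1, 0.5, 0, 0, 0, 0.1, 0.5, 0, 0, 0, 0.1, 0.5, 0, 0])

```text
time: 17.3
eef_pos: [0.4835, 0.1369, 0.0797]
tool_rot: [[0.218, 0.976, 0.001], [0.976, -0.218, 0.0], [0.0, 0.001, -1.0]]
contact_force: [0.9, -2.7, 1.4]
gripper_width: -0.001
grip_force: 1.3
```

>>> jog_arm(motion=[0, 0, 0.1, 0, 0, 0, 0, 0.1, 0, 0, 0, 0, 0.2, 0, 0, 0, 0, 0.2, 0, 0, 0, 0.1, 0.3, 0, 0, 0, 0.1, 0.3, 0, 0, 0, 0.1, 0.3, 0, 0, 0, 0.1, 0.3, 0, 0])

```text
time: 18.1
eef_pos: [0.4835, 0.1399, 0.0795]
tool_rot: [[0.218, 0.976, -0.001], [0.976, -0.218, 0.0], [-0.0, -0.001, -1.0]]
contact_force: [-1.0, -1.0, 0.5]
gripper_width: 0.002
grip_force: 0.6
```

>>> jog_arm(motion=[0, 0, 0.1, 0, 0, 0, 0, 0.1, 0, 0, 0, 0, 0.2, 0, 0, 0, 0, 0.2, 0, 0, 0, 0.1, 0.3, 0, 0, 0, 0.1, 0.3, 0, 0, 0, 0.1, 0.3, 0, 0, 0, 0.1, 0.3, 0, 0])

```text
time: 18.9
eef_pos: [0.485, 0.1427, 0.0796]
tool_rot: [[0.218, 0.976, -0.0], [0.976, -0.218, 0.0], [-0.0, -0.0, -1.0]]
contact_force: [-1.6, -0.8, 0.7]
gripper_width: 0.0
grip_force: 0.8
```

>>> jog_arm(motion=[0, 0, 0.1, 0, 0, 0, 0, 0.1, 0, 0, 0, 0, 0.2, 0, 0, 0, 0, 0.2, 0, 0, 0, 0.1, 0.3, 0, 0, 0, 0.1, 0.3, 0, 0, 0, 0.1, 0.4, 0, 0, 0, 0.1, 0.4, 0, 0])

```text
time: 19.7
eef_pos: [0.4854, 0.1456, 0.0795]
tool_rot: [[0.217, 0.976, -0.002], [0.976, -0.217, -0.002], [-0.002, -0.002, -1.0]]
contact_force: [-1.2, -8.0, 0.9]
gripper_width: -0.001
grip_force: 3.9
```

>>> jog_arm(motion=[0, 0, 0.02, 0, 0, 0, 0, 0.04, 0, 0, 0, 0, 0.06, 0, 0, 0, 0, 0.06, 0, 0, 0, 0, 0.06, 0, 0, 0, 0, 0.06, 0, 0, 0, 0, 0.06, 0, 0, 0, 0, 0.06, 0, 0])

```text
time: 20.5
eef_pos: [0.4854, 0.1456, 0.0795]
tool_rot: [[0.217, 0.976, -0.002], [0.976, -0.217, -0.002], [-0.003, -0.002, -1.0]]
contact_force: [-2.6, -9.8, 0.5]
gripper_width: -0.004
grip_force: 5.1
```

>>> jog_arm(motion=[0, 0, 0.02, 0, 0, 0, 0, 0.04, 0, 0, 0, 0, 0.05, 0, 0, 0, 0, 0.06, 0, 0, 0, 0, 0.06, 0, 0, 0, 0, 0.06, 0, 0, 0, 0, 0.06, 0, 0, 0, 0, 0.06, 0, 0])

```text
time: 21.3
eef_pos: [0.4854, 0.1457, 0.0795]
tool_rot: [[0.217, 0.976, -0.002], [0.976, -0.217, -0.003], [-0.004, -0.002, -1.0]]
contact_force: [-2.9, -12.9, 0.9]
gripper_width: -0.004
grip_force: 6.4
```

About 13 N on the pusher with no more travel, so the pipe is home (middle about 25 mm past the cradle's, stop face about 100 mm). Now I back off, rise and go above the bar with the fingers straddling it.

>>> jog_arm(motion=[0, -0.3, -1.3, 0, 0, 0, -0.6, -2.9, 0, 0, 2, -0.6, -2.9, 4, 0, 4, -0.6, -2.9, 9, 0, 6, -0.6, -2.9, 14, 0, 6, -0.6, -2.9, 19, 0, 6, -0.6, -2.9, 24, 0, 6, -0.6, -2.9, 26.5, 0])

```text
time: 22.1
eef_pos: [0.4824, 0.1192, 0.3499]
tool_rot: [[0.218, 0.976, 0.011], [0.976, -0.218, 0.002], [0.004, 0.01, -1.0]]
contact_force: [1.0, 0.3, 0.4]
gripper_width: 0.701
grip_force: 0.0
```

>>> jog_arm(motion=[6, 4, 0.3, 0, 0, 6, 8, 0.5, 0, 0, 6, 12, 0.8, 0, 0, 6, 14.7, 1, 0, 0, 6, 14.7, 1, 0, 0, 6, 14.7, 1, 0, 0, 6, 14.7, 1, 0, 0, 6, 14.7, 1, 0, 0])

```text
time: 22.9
eef_pos: [0.6262, 0.129, 0.345]
tool_rot: [[0.218, 0.976, -0.0], [0.976, -0.218, 0.0], [0.0, -0.0, -1.0]]
contact_force: [0.2, 0.2, -0.3]
gripper_width: 0.702
grip_force: 0.0
```

```bash
python3 - <<'E'
from h import *
C=cam('wrist');im=eyes.camera('wrist');s=telemetry.sense();print(s['time'],s['eef_pos'],s['gripper_width'])
J=rz(np.radians(-12.9));c=np.array([.4975,.2053,0]);P=lambda x,y,z:c+J@[x/1e3,y/1e3,z/1e3]
p=proj(C,np.array([P(145,-75,274),P(145,75,274)])).round().astype(int);cv2.line(im,p[0].tolist(),p[1].tolist(),(0,255,0),1)
t=eyes.camera('top')
o=np.hstack([im,cv2.resize(t[145:245,140:215],(288,384),interpolation=cv2.INTER_CUBIC)])
cv2.imwrite('pics/w5.png',o)
E
```

```text
22.95 [0.62636565 0.12895609 0.34512762] 0.7003009764238549
```

View pics/w5.png

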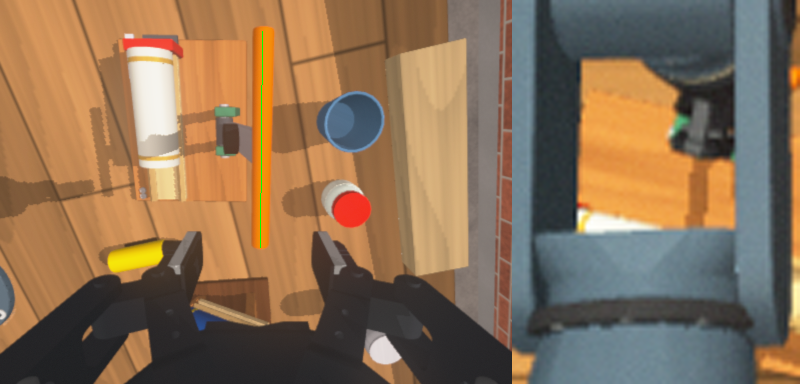

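The wrist picture shows the white pipe against the red stop, and the modelled bar line lying exactly on the orange bar (column 262, rows 28–247), centred between the fingers. Lowering over it.

>>> jog_arm(motion=[6, 0.1, 0, -2, 0, 6, 0.1, 0, -4, 0, 6, 0.1, 0, -5.5, 0, 6, 0.1, 0, -6.5, 0, 5, 0.1, 0, -7.2, 0, 4, 0.1, 0, -7.4, 0, 3, 0.1, 0, -7.4, 0, 3, 0.1, 0, -7.4, 0])

```text
time: 23.8
eef_pos: [0.6287, 0.1289, 0.2715]
tool_rot: [[0.218, 0.976, 0.002], [0.976, -0.218, 0.0], [0.0, 0.002, -1.0]]
contact_force: [0.1, -0.0, -0.9]
gripper_width: 0.351
grip_force: 0.0
```

>>> jog_arm(motion=[3, -1, 0.2, 0, 0, 3, -2.1, 0.5, 0.3, 0, 3, -3.5, 0.8, 0.5, 0, 3, -4.9, 1.1, 0.5, 0, 3, -6.2, 1.4, 0.5, 0, 3, -7.6, 1.7, 0.4, 0, 3, -9, 2.1, 0.1, 0, 3, -10.3, 2.4, -0.2, 0])

```text
time: 24.6
eef_pos: [0.5247, 0.1532, 0.2696]
tool_rot: [[0.218, 0.976, 0.003], [0.976, -0.218, 0.0], [0.001, 0.003, -1.0]]
contact_force: [3.4, -0.3, 0.0]
gripper_width: 0.352
grip_force: 2.1
```

>>> jog_arm(motion=[3, -1.2, 0.3, -0.5, 0, 3, -2.3, 0.5, -1, 0, 3, -3.5, 0.8, -1.7, 0, 3, -4.5, 1, -2.4, 0, 3, -5.5, 1.2, -3.2, 0, 3, -6.2, 1.4, -3.9, 0, 3, -6.8, 1.6, -4.5, 0, 3, -7.4, 1.7, -5.1, 0])

```text
time: 25.4
eef_pos: [0.4508, 0.17, 0.2171]
tool_rot: [[0.218, 0.976, -0.0], [0.976, -0.218, -0.0], [-0.0, -0.0, -1.0]]
contact_force: [3.1, -0.1, 0.5]
gripper_width: 0.356
grip_force: 1.6
```

The bar follows with about 3 N, as the hinge friction predicts. It's at about 41° above closed. Next I free the fingers, shut them above the bar and press from the top.

>>> jog_arm(motion=[3, 0.6, -0.1, 0, 0, 3, 0.6, -0.1, 2, 0, 3, 0.7, -0.2, 4.5, 0, 3, 0.7, -0.2, 6.5, 0, 1, 0.7, -0.2, 6.5, 0, 0, 0.7, -0.2, 6.5, 0, 0, 0.7, -0.2, 6.5, 0, 0, 0.7, -0.2, 6.5, 0])

```text
time: 26.2
eef_pos: [0.4573, 0.1677, 0.2814]
tool_rot: [[0.218, 0.976, -0.003], [0.976, -0.218, -0.0], [-0.001, -0.003, -1.0]]
contact_force: [-0.5, 0.4, 0.0]
gripper_width: -0.003
grip_force: 0.0
```

```bash
python3 - <<'E'
from h import *
C=cam('wrist');im=eyes.camera('wrist');s=telemetry.sense();print(s['time'],s['eef_pos'],s['gripper_width'])
J=rz(np.radians(-12.9));c=np.array([.4975,.2053,0]);P=lambda x,y,z:c+J@[x/1e3,y/1e3,z/1e3]
p=proj(C,np.array([P(-30,-75,220.5),P(-30,75,220.5)])).round().astype(int);cv2.line(im,p[0].tolist(),p[1].tolist(),(0,255,0),1)
e=np.array(s['eef_pos'])-c;print(J.T@e)
cv2.imwrite('pics/w6.png',im)
E
```

```text
26.25 [0.45749539 0.1677768  0.28155853] 0.0034727203151830545
[-0.03061789 -0.04550719  0.28155853]
```

View pics/w6.png

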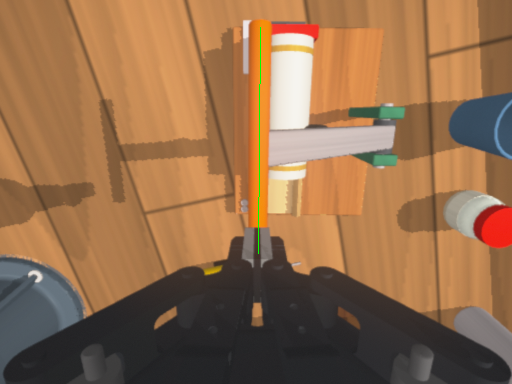

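The bar and model line coincide (column 260), the shut fingertips stand over the bar, and the pipe is still against the stop. Pressing down along the arc.

>>> jog_arm(motion=[0, 0, 0, -2, 0, 0, 0, 0, -3, 0, 0, 0, 0, -3.6, 0, 0, -0.6, 0.1, -4.3, 0, 0, -1.2, 0.3, -5.1, 0, 0, -1.7, 0.4, -5.9, 0, 0, -2.1, 0.5, -6.7, 0, 0, -2.5, 0.6, -7.5, 0])

```text
time: 27.05
eef_pos: [0.4315, 0.1739, 0.207]
tool_rot: [[0.218, 0.976, -0.003], [0.976, -0.218, -0.0], [-0.001, -0.003, -1.0]]
contact_force: [-3.2, -1.2, 4.4]
gripper_width: -0.0
grip_force: 2.4
```

>>> jog_arm(motion=[0, -0.3, 0.1, -0.7, 0, 0, -0.6, 0.1, -1.5, 0, 0, -0.8, 0.2, -2.3, 0, 0, -1, 0.2, -3.1, 0, 0, -1.2, 0.3, -3.8, 0, 0, -1.3, 0.3, -4.4, 0, 0, -1.4, 0.3, -5, 0, 0, -1.4, 0.3, -5.4, 0])

```text
time: 27.85
eef_pos: [0.4193, 0.177, 0.1531]
tool_rot: [[0.218, 0.976, 0.0], [0.976, -0.218, 0.0], [0.0, 0.0, -1.0]]
contact_force: [-1.7, 0.8, 3.7]
gripper_width: 0.0
grip_force: 1.4
```

>>> jog_arm(motion=[0, 0, 0, -0.3, 0, 0, -0.1, 0, -0.5, 0, 0, -0.1, 0, -0.7, 0, 0, -0.1, 0, -0.8, 0, 0, -0.1, 0, -0.9, 0, 0, -0.1, 0, -1, 0, 0, -0.1, 0, -1, 0, 0, -0.1, 0, -1, 0])

```text
time: 28.65
eef_pos: [0.4186, 0.1768, 0.1437]
tool_rot: [[0.218, 0.976, 0.001], [0.976, -0.218, -0.0], [0.0, 0.001, -1.0]]
contact_force: [-0.5, 0.7, 1.4]
gripper_width: -0.002
grip_force: 0.5
```

>>> jog_arm(motion=[0, 0, 0, -0.1, 0, 0, 0, 0, -0.1, 0, 0, 0, 0, -0.15, 0, 0, 0, 0, -0.2, 0, 0, 0, 0, -0.2, 0, 0, 0, 0, -0.2, 0, 0, 0, 0, -0.2, 0, 0, 0, 0, -0.2, 0])

```text
time: 29.45
eef_pos: [0.4184, 0.1769, 0.1417]
tool_rot: [[0.218, 0.976, 0.0], [0.976, -0.218, 0.0], [0.0, 0.0, -1.0]]
contact_force: [1.2, 1.5, 1.8]
gripper_width: 0.001
grip_force: 0.8
```

>>> jog_arm(motion=[0, 0, 0, -0.1, 0, 0, 0, 0, -0.1, 0, 0, 0, 0, -0.15, 0, 0, 0, 0, -0.2, 0, 0, 0, 0, -0.2, 0, 0, 0, 0, -0.2, 0, 0, 0, 0, -0.2, 0, 0, 0, 0, -0.2, 0])

```text
time: 30.25
eef_pos: [0.4182, 0.1769, 0.1397]
tool_rot: [[0.218, 0.976, 0.0], [0.976, -0.218, 0.0], [0.0, 0.0, -1.0]]
contact_force: [1.0, 1.8, 2.1]
gripper_width: -0.002
grip_force: 0.9
```

>>> jog_arm(motion=[0, 0, 0, -0.05, 0, 0, 0, 0, -0.1, 0, 0, 0, 0, -0.1, 0, 0, 0, 0, -0.15, 0, 0, 0, 0, -0.15, 0, 0, 0, 0, -0.15, 0, 0, 0, 0, -0.15, 0, 0, 0, 0, -0.15, 0])

```text
time: 31.05
eef_pos: [0.4182, 0.1769, 0.1392]
tool_rot: [[0.218, 0.976, 0.001], [0.976, -0.218, 0.0], [0.0, 0.001, -1.0]]
contact_force: [-1.7, 1.3, 12.1]
gripper_width: 0.001
grip_force: 6.2
```

The bar has stopped at 12.1 N, within 10–15 N. Letting go straight up.

>>> jog_arm(motion=[0, 0, 0, 0, 0, 0, 0, 0, 0, 0, 0, 0, 0, 0.3, 0, 0, 0, 0, 1, 0, 0, 0, 0, 3, 0, 0, 0, 0, 7, 0, 0, -1, -1, 11, 0, 0, -1, -2, 14, 0])

```text
time: 31.85
eef_pos: [0.4067, 0.1566, 0.28]
tool_rot: [[0.217, 0.976, -0.001], [0.976, -0.217, -0.0], [-0.001, -0.001, -1.0]]
contact_force: [1.0, -0.5, -0.8]
gripper_width: 0.002
grip_force: 0.0
```

```bash
python3 - <<'E'
from h import *
im=eyes.camera('wrist');sc=eyes.camera('scene');s=telemetry.sense();print(s['time'],s['eef_pos'],s['contact_force'])
o=np.hstack([cv2.resize(im,(420,315)),cv2.resize(sc[140:235,285:400],(380,315),interpolation=cv2.INTER_CUBIC)])
cv2.imwrite('pics/w7.png',o)
E
```

```text
31.95 [0.4100951  0.15635685 0.28195403] [0.36697194 0.09474264 0.04947434]
```

View pics/w7.png

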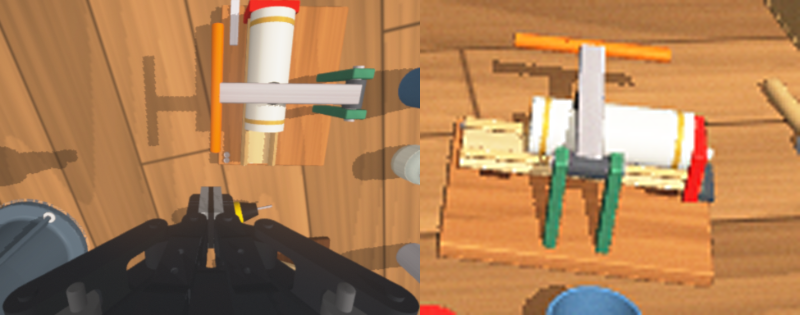

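The last picture shows the pipe against the red stop and the clamp level across it with its bar at (215,90). The robot is clear and nothing else has moved.

```bash
python3 -c "
from bench import job
print(job.finish_job())"
```

```text
the job is handed in; nothing more can be done
None
```

The job is handed in at about 32 s: the white pipe lies against the red stop (about 13 N on the push) and the clamp is down on it (12 N on the bar), with the robot clear, though one refused move call made the held pipe pass about 24 mm (by calculation) above the blue one.

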